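# Put up a drying shelf, load the leather-hard bowls and start the fan

### The arm

A 7-joint arm with a two-finger parallel gripper is mounted at the origin on the work surface. World frame = base frame: x ahead of the robot, y to its left, z up, the work surface at z = 0. Lengths are in m, angles in rad, forces in N, time in s.
With the tool pointing down it reaches from about 0.4 to 0.9 m from the base axis. Payload 5.5 kg.
Tool frame: the origin (TCP) lies midway between the tips of the shut fingers; the grasp point (between the pads) lies 19 mm behind it (manip.grip_depth is the distance from the TCP to the grasp point, in m); z points along the fingers, y is the line along which they close (so a half turn about z gives the same grasp; the last joint's range is limited). The gripper opens to 92 mm and grips with 3 to 60 N. Pads are 19 mm wide; open, the fingers measure 130 mm over their backs; the gripper's body (75 mm by 190 mm) begins 47 mm behind the grasp point.
Start: joints at [1.468, 0.501, -0.427, 1.55, 0.221, 1.138, -0.21], TCP at [0.233, -0.607, 0.227] pointing down, gripper open.
Joint ranges: [-2.88, 2.88], [-0.31, 2.03], [-1.54, 1.56], [0.2, 2.42], [-1.41, 4.55], [0.19, 2.02], [-2.57, 2.57]. Speed limits (rad/s): [2.57, 2.57, 3.14, 3.14, 3.14, 3.14, 3.14].

### API

Orientations are given as a unit quaternion [x, y, z, w].
In Python, from bench import manip, effector, viewer gives the robot as it stands. Calls block until the motion is done:
- manip.move_pose(position, orientation): joint-space move of the TCP to a pose.
- manip.servo_line(position, ori=None, vel=0.15): straight line of the TCP; ori=None keeps the orientation; vel is the mean speed in m/s.
- manip.movej(angles): joint-space move.
- effector.open_jaws() and effector.close(f_grip=None): open the fingers fully, or close them until they stop; f_grip is the grip in N (None keeps the last).
- manip.sleep(seconds).
- manip.solve_ik(position, orientation): joint angles nearest the present ones, or None.
- viewer.get_image(name): name is "scene" or "side" or "wrist"; returns the picture (420x560x3 uint8, red, green, blue); there is no depth.
- viewer.get_calibration(name): a dict with "vfov" (degrees; the focal length in pixels is half the picture's height over the tangent of half this angle, whatever the lens; pixels are square), "cx", "cy" (the principal point, pixels), "eye" and "attitude" of the camera in the world. Camera axes: x right, y down, z forward; pixel columns grow to the right and rows downward; lengths in m; the calibration is good to about 2 mm. A picture is of the moment at which its call begins: read the wrist's pose just before it. get_calibration takes no time and is no camera call; for the wrist camera it gives the pose at the moment of the call.
A pose or a line that the arm cannot do raises manip.PlanningError and nothing moves.
- manip.hand_in(): hands the job in; it is judged then, once.
Readings, each from a call of its own:
- manip.current_clock(): time.
- manip.current_q(): joint angles.
- manip.current_joint_velocities(): joint speeds.
- manip.current_tau(): joint torques, N m.
- manip.current_tool_pos(): TCP position.
- manip.current_tcp_rot(): TCP orientation.
- manip.current_force(): force on the tool from outside, world axes, zero at the start.
- manip.current_wrist_torque(): the same for the moment, N m.
- manip.current_finger_gap(): finger opening in m.
- manip.current_gripper_force(): force on a finger pad.
Only numpy, scipy, OpenCV 4.12 (cv2) and the standard library are available. Lean on these libraries where they do the work, as an engineer would, in place of code of your own. Each camera call takes 0.05 s, during which the arm holds its last target. There are 200 camera calls.

### The job

Put up a drying shelf for the leather-hard bowls: hook a bracket into the top two slots of each upright of the rack and press it down until it locks fully home, lay the slatted board flat and square across the two brackets, midway between the uprights, and stand every bowl upright on the board with a clear gap between them; the clay is soft, so use the lightest grip and set them down gently. Last of all, turn the fan's selector to speed three (the mark with three dots); leave the tub, the trimming tool and the jar where they are.

Things in the scene. Friction and masses are not known exactly. Their poses are not given: they have to be found in the camera images.
- rack: bench drying rack, fixed (all sizes in mm): two galvanised uprights 46 wide, 262 high, 170 between centres, black caps. Origin on the table midway between them in the plane of their front faces; x away from the robot, y to the left upright, z up. Each face is 4 thick with a column of 5 slots, 13 wide, 28 high, 44 apart (undersides at z = 38, 82, 126, 170, 214), open behind
- seat_left (a point): on the middle line of the left (+y) upright's face, axes as rack: where the origin of a locked bracket lies, axes parallel. Bring the bracket's origin 15 above it: the tabs then face the top two slots (3 free above and below, 2.5 each side); push in along x till the plate meets the face, then down 15 till it stops
- seat_right (a point): the same point on the right (-y) upright. On the last 9 of the way down a spring ball catch behind the upper slot resists (a push of 6 to 10 N, more at the tip of the arm) and snaps over; the bracket's weight does not close it. Locked, a bracket has 1.5 play and its arm droops about 2 degrees
- shelf_mid (a point): where the middle of the slats' underside belongs: 85 in front of the faces, midway between the uprights, level with the top of the locked arms; axes as rack. The board's origin comes to lie about 10 to 13 below it
- bracket_a: blue steel shelf bracket, 0.3 kg: arm 26 wide, 40 high, from x = -165 to -5, then a hook plate 36 wide, 80 high, 5 thick with two hook tabs, one above the other. Origin: middle of the arm's underside, in the plane of the plate's back face; +x the way the hooks point, z up. Stands on the table, hooks to about world +x. Grip the arm across its width from above, near x = -75
- bracket_b: the other bracket, the same in every way. Tabs of both: 8 wide; necks 10 high, 5.5 long, undersides at z = 14 and 58; then hooks 5 thick that reach 12 below the neck's underside (tab 22 high in all, back at x = 10.5; a rib 2.5 high on the back of the upper hook works the catch)
- board: slatted wooden board 340 (y) by 140 (x) by 22, 0.4 to 0.6 kg: three slats along y, 12 thick, the middle one 38 wide, gaps 28, outer ones 23, on two battens (along x, 20 wide, 10 high, at y = -50, 50). Origin: middle of its underside, z up. Grip the middle slat, a finger in each gap. In place, the slats lie on the arms, the battens hang between them, 12 to spare each way
- bowl_1: leather-hard grey-brown clay bowl, nearly straight-sided: 52 high, 64 across the rim, 62 at half height, foot 48, wall 4.5; origin: middle of its underside, z up; 0.11 to 0.22 kg. Stands on the table. Soft: grip it outside across the diameter with 20 to 30 N; over 75 N from both fingers together spoils it, so does a knock of 50 N against the board. May be absent (None)
- bowl_2: another such bowl, the same in every way; may be absent (None)
- bowl_3: another such bowl, the same in every way; may be absent (None)
- selector (a joint): angle of the fan selector, rad, growing clockwise seen from above: off (red dash) 0, speeds one to four (one to four black dots) 0.524, 1.047, 1.571, 2.094; it clicks into each, about 0.1 N m from one to the next; starts at off or one
- selector_grip (a point): on the axis of the selector, at the height to grip, 90 above the table: a black knob with an upright bar 48 long (along x), 14 thick, its top 5 above this point, on a disc 52 across whose top is 24 below; a white line on the bar's -x half is the pointer; the frame turns with the knob
- controller: grey fan controller, 120 by 120 by 56 high, fixed, with the selector on top; origin under its middle
- tub: bystander: clear tub with a red lid, 138 by 108 by 71; origin under its middle
- trimmer: bystander: trimming tool with a wooden handle, 180 long, lying; origin under its middle
- slip_jar: bystander: brown jar with a white lid, 68 across, 85 high; origin under its middle
Things that resemble listed ones, but are neither listed nor needed, are in the scene too. What is shaped like the bowl_3 but black is not meant.

How it is judged:
By the outcome, as a careful person would: the job done as asked, in the order asked, and still so for the second after the job is handed in, with the robot touching nothing.
Of bowl_1, bowl_2, bowl_3 only 2 to 3 are there at a start; the rules pass over those that are not, and their reading is None.
At some moment in a run one of bowl_1, bowl_2, bowl_3 may be knocked a few centimetres aside while the robot is not near it.
It also fails if it takes over 210 s, if anything falls off the work surface, if the arm or the gripper's body presses on something with over 40 N, if the wrist force passes 120 N, or if a joint passes its speed limit or range.

## Working session

There is one attempt and no reset: what is moved stays moved. The work goes in short steps, each a Python script; the robot and the scene stay as the last script left them, time stands still between calls to the robot, and variables do not carry over. Pictures are saved under pics/ and viewed, at most 16 in all, crops included, and the job is handed in when it is done.

```bash
ls; mkdir -p pics
python3 - <<'E'
from bench import manip, effector, viewer
import cv2
for n in ["scene","side","wrist"]:
    c=viewer.get_calibration(n); print(n,c)
    cv2.imwrite(f"pics/{n}0.png",viewer.get_image(n)[:,:,::-1])
print(manip.current_clock(),manip.current_tcp_rot(),manip.grip_depth)
E
```

```text
pics
scene {'vfov': 51.95436926230138, 'cx': 277.6532482102396, 'cy': 209.91166237888368, 'eye': array([ 1.07492556, -0.23320031,  1.15614362]), 'attitude': array([ 0.80432002,  0.53329827, -0.14590881, -0.21765311])}
side {'vfov': 53.40340495550398, 'cx': 282.15545893579747, 'cy': 202.37520818659033, 'eye': array([0.43016561, 1.20939539, 0.79456695]), 'attitude': array([-0.02821099,  0.85887173, -0.51106321,  0.0189179 ])}
wrist {'vfov': 63.118266189670834, 'cx': 282.75709514719244, 'cy': 207.3332746523267, 'eye': array([ 0.30610701, -0.57965746,  0.38313118]), 'attitude': array([ 0.81481998, -0.56056671, -0.08460844,  0.12113949])}
0.15 [ 9.83321228e-01  1.81875856e-01 -1.08677520e-04 -7.23424499e-04] 0.0188
```

View pics/scene0.png

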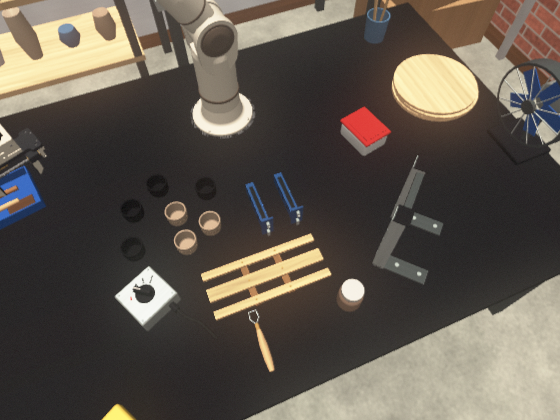

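View pics/side0.png

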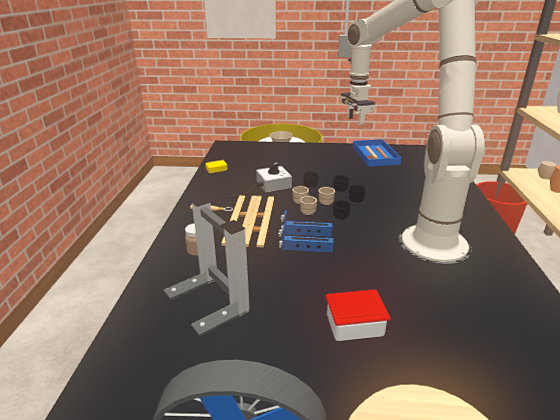

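The scene view shows clay bowls at (176,213), (210,223) and (186,242). The black look-alikes are at (157,186), (206,188), (132,210) and (133,248). The blue brackets are at (258,208) and (287,197), the board at (267,275), the controller at (147,295), the jar at (351,292), the tub at (365,130) and the rack at about (405,220). Next I'll take a close crop.

```bash
cat > h.py <<'E'
import numpy as np, cv2
from scipy.spatial.transform import Rotation as R
from bench import manip, effector, viewer
def K(c):
    f=210/np.tan(np.radians(c["vfov"])/2); return f
def ray(c,u,v):
    f=K(c); d=R.from_quat(c["attitude"]).apply([(u-c["cx"])/f,(v-c["cy"])/f,1.]); return np.array(c["eye"]),d
def onz(c,u,v,z):
    e,d=ray(c,u,v); return e+d*(z-e[2])/d[2]
def tri(c1,p1,c2,p2):
    e1,d1=ray(c1,*p1); e2,d2=ray(c2,*p2)
    d1/=np.linalg.norm(d1); d2/=np.linalg.norm(d2)
    s=np.linalg.lstsq(np.c_[d1,-d2],e2-e1,rcond=None)[0]
    a,b=e1+s[0]*d1,e2+s[1]*d2; return (a+b)/2,np.linalg.norm(a-b)
def proj(c,p):
    q=R.from_quat(c["attitude"]).inv().apply(np.array(p)-c["eye"]); f=K(c); return c["cx"]+f*q[0]/q[2],c["cy"]+f*q[1]/q[2]
def down(yaw):
    "tool z down; tool y (closing line) at angle yaw+90deg from world x -> tool x along yaw"
    return (R.from_euler('z',yaw)*R.from_quat([1,0,0,0])).as_quat()
def crop(im,x0,y0,w,h,s,name):
    cv2.imwrite("pics/"+name,cv2.resize(im[y0:y0+h,x0:x0+w],None,fx=s,fy=s,interpolation=cv2.INTER_CUBIC))
E
python3 - <<'E'
from h import *
im=cv2.imread("pics/scene0.png"); crop(im,100,140,266,200,3,"c1.png")
im=cv2.imread("pics/side0.png"); crop(im,150,150,260,195,3,"c2.png")
E
```

```text
(no output)
```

View pics/c1.png

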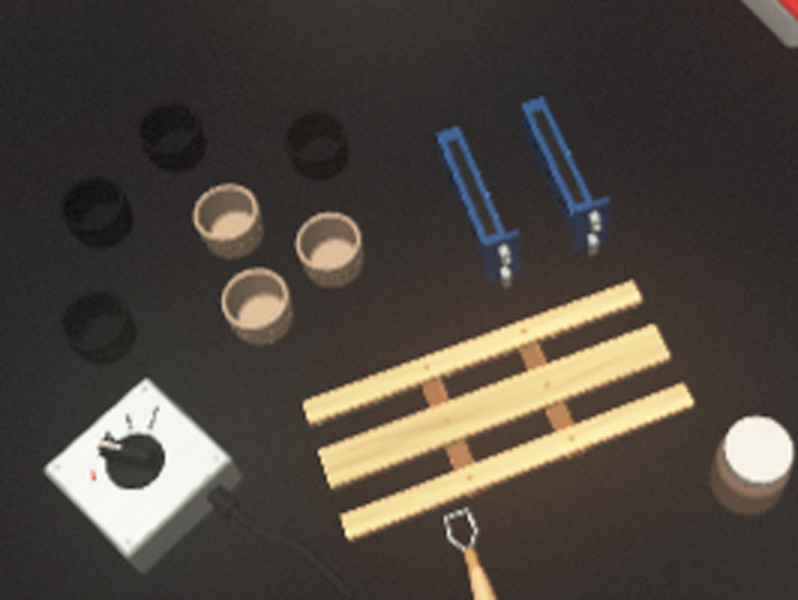

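View pics/c2.png

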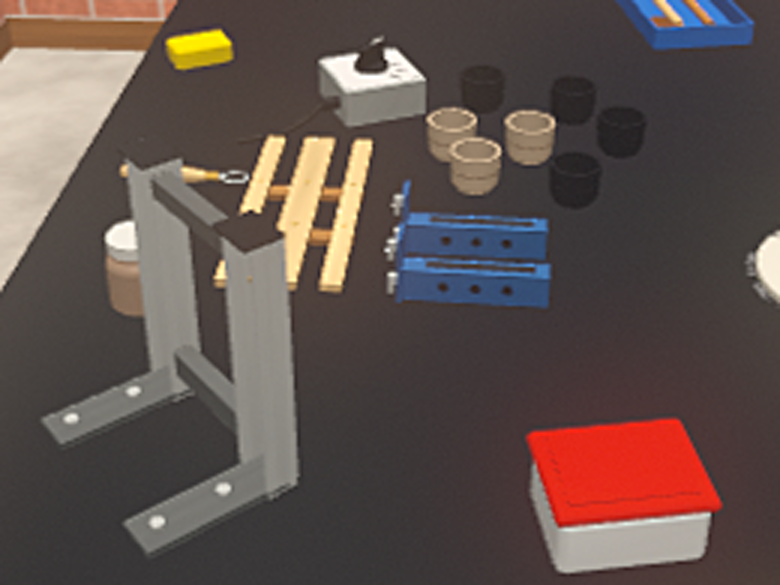

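The bowls are the three brown ones (crop pixels (228,215), (330,245), (257,303)), and the black ones are excluded. The rack's feet point away from the robot. Next: rough positions.

Run:
```python
from h import *
np.set_printoptions(precision=4,suppress=True)
S=viewer.get_calibration("scene");D=viewer.get_calibration("side");W=viewer.get_calibration("wrist")
f=lambda u,v:(100+u/3,140+v/3); g=lambda u,v:(150+u/3,150+v/3)
for n,p in dict(b1=(228,210),b2=(330,240),b3=(257,297)).items(): print(n,onz(S,*f(*p),.05))
for n,p in dict(b3=(452,122),b1=(530,122),b2=(475,152)).items(): print("side",n,onz(D,*g(*p),.05))
for n,p in dict(blk1=(172,133),blk2=(318,142),blk3=(97,208),blk4=(99,323)).items(): print(n,onz(S,*f(*p),.05))
for n,p in dict(A_tail=(448,131),A_head=(503,238),B_tail=(536,101),B_head=(590,204)).items(): print(n,onz(S,*f(*p),.04))
for n,p in dict(m1=(320,453),m2=(333,487),m3=(658,324),m4=(671,357)).items(): print(n,onz(S,*f(*p),.022))
print("jar",onz(S,*f(757,448),.085),"knob",onz(S,*f(133,460),.09))
# rack caps: side view corners
for n,p in dict(R1=(120,162),R2=(180,160),L1=(215,235),L2=(283,237)).items(): print(n,onz(D,*g(*p),.262))
for n,p in dict(Lf=(297,485),Rf=(195,397)).items(): print(n,onz(D,*g(*p),0))
T=R.from_quat(manip.current_tcp_rot()); t=manip.current_tool_pos()
print("cam in tool",T.inv().apply(W["eye"]-t)); print((T.inv()*R.from_quat(W["attitude"])).as_matrix())
```

```text
b1 [ 0.3586 -0.2626  0.05  ]
b2 [ 0.4305 -0.1801  0.05  ]
b3 [ 0.4625 -0.2639  0.05  ]
side b3 [ 0.4596 -0.2605  0.05  ]
side b1 [ 0.3574 -0.2667  0.05  ]
side b2 [ 0.4284 -0.179   0.05  ]
blk1 [ 0.2473 -0.29    0.05  ]
blk2 [ 0.3164 -0.1552  0.05  ]
blk3 [ 0.3056 -0.3818  0.05  ]
blk4 [ 0.4307 -0.4093  0.05  ]
A_tail [ 0.3492 -0.0259  0.04  ]
A_head [ 0.4892 -0.0214  0.04  ]
B_tail [0.3499 0.0729 0.04  ]
B_head [0.4871 0.0737 0.04  ]
m1 [ 0.6231 -0.2575  0.022 ]
m2 [ 0.6583 -0.2567  0.022 ]
m3 [0.6262 0.084  0.022 ]
m4 [0.6623 0.0804 0.022 ]
jar [0.7914 0.094  0.085 ] knob [ 0.5936 -0.4061  0.09  ]
R1 [0.7427 0.2543 0.262 ]
R2 [0.6904 0.2474 0.262 ]
L1 [0.6348 0.3696 0.262 ]
L2 [0.58   0.3692 0.262 ]
Lf [0.5796 0.3697 0.    ]
Rf [0.6967 0.2545 0.    ]
cam in tool [ 0.0786  0.0011 -0.1573]
[[-0.0005 -0.9563 -0.2923]
 [ 1.     -0.0004 -0.0005]
 [ 0.0004 -0.2923  0.9563]]
```

Run:
```python
from h import *
np.set_printoptions(precision=2,suppress=True)
a=np.radians(43); fx=np.array([np.cos(a),np.sin(a),0]); mid=np.array([.632,.312,0])
def t(n,p,q): print(n,p,manip.solve_ik(p,q))
t("top0",[.47,.03,.25],down(0)); t("topPi",[.40,.03,.25],down(np.pi))
for s in (0,np.pi,-np.pi/2,np.pi/2): 
    t(f"shelf{s:.1f}",mid-.085*fx+[0,0,.3],down(a+s))
    t(f"knob{s:.1f}",[.594,-.406,.1],down(s))
# tilted views
up=np.array([0,0,1.])
for tilt in (40,55,70,80):
  for sg in (1,-1):
    th=np.radians(tilt); z=np.sin(th)*fx-np.cos(th)*up; x=sg*(np.cos(th)*fx+np.sin(th)*up); y=np.cross(z,x)
    q=R.from_matrix(np.c_[x,y,z]).as_quat()
    A=R.from_matrix(np.c_[x,y,z]); cz=A.apply([-.2923,0,.9563]); ce=A.apply([.0786,0,-.1573])
    tgt=mid+[0,0,.15]
    for dist in (.28,.35): t(f"tilt{tilt},{sg},{dist} pitch {np.degrees(np.arcsin(-cz[2])):.0f}",tgt-dist*cz-ce,q)
```

```text
top0 [0.47, 0.03, 0.25] [ 0.89  0.3  -1.17  1.94  0.31  1.1  -1.98]
topPi [0.4, 0.03, 0.25] [ 1.28  0.11 -1.46  2.08  0.13  1.05  1.33]
shelf0.0 [0.57 0.25 0.3 ] [ 0.15  0.49 -0.87  1.52  0.38  1.3  -1.58]
knob0.0 [0.594, -0.406, 0.1] [ 0.81  0.75 -0.38  1.45  0.3   1.01 -1.22]
shelf3.1 [0.57 0.25 0.3 ] [ 0.35  0.7  -1.3   1.52  0.68  1.44  1.35]
knob3.1 [0.594, -0.406, 0.1] [ 1.12  0.93 -0.95  1.43  0.78  1.18  1.63]
shelf-1.6 [0.57 0.25 0.3 ] [-1.06  0.46  0.84  1.57 -0.36  1.27 -2.56]
knob-1.6 [0.594, -0.406, 0.1] [-0.06  1.03  1.13  1.48 -0.96  1.24 -1.95]
shelf1.6 [0.57 0.25 0.3 ] [ 0.35  0.7  -1.3   1.52  0.68  1.44 -0.23]
knob1.6 [0.594, -0.406, 0.1] [ 0.97  0.81 -0.65  1.44  0.52  1.07  0.21]
tilt40,1,0.28 pitch 67 [0.58 0.27 0.24] [ 0.26  0.22 -0.63  2.15 -0.73  0.22 -0.47]
tilt40,1,0.35 pitch 67 [0.56 0.25 0.3 ] [ 0.75  0.11 -1.07  2.13 -0.56  0.38 -0.65]
tilt40,-1,0.28 pitch 33 [0.58 0.26 0.23] [ 0.77  0.46 -1.28  2.16  0.81  0.24  1.26]
tilt40,-1,0.35 pitch 33 [0.54 0.22 0.27] [-1.78 -0.29  1.42  2.28 -0.02  0.27  2.06]
tilt55,1,0.28 pitch 52 [0.57 0.25 0.22] [ 0.88  0.63 -1.29  2.36  2.93  0.28  2.48]
tilt55,1,0.35 pitch 52 [0.54 0.22 0.27] [ 1.07  0.23 -1.28  2.39  4.29  0.33  0.95]
tilt55,-1,0.28 pitch 18 [0.56 0.25 0.21] [ 0.89  0.65 -1.29  2.37  2.92  0.29 -0.63]
tilt55,-1,0.35 pitch 18 [0.52 0.2  0.23] None
tilt70,1,0.28 pitch 37 [0.56 0.24 0.19] None
tilt70,1,0.35 pitch 37 [0.52 0.2  0.23] None
tilt70,-1,0.28 pitch 3 [0.56 0.24 0.18] None
tilt70,-1,0.35 pitch 3 [0.5  0.19 0.19] None
tilt80,1,0.28 pitch 27 [0.55 0.24 0.17] None
tilt80,1,0.35 pitch 27 [0.51 0.2  0.2 ] None
tilt80,-1,0.28 pitch -7 [0.55 0.24 0.17] None
tilt80,-1,0.35 pitch -7 [0.5  0.19 0.16] None
```

Run:
```python
from h import *
import json
np.set_printoptions(precision=3,suppress=True)
manip.move_pose([.40,.03,.25],down(np.pi))
c=viewer.get_calibration("wrist"); im=viewer.get_image("wrist")[:,:,::-1]; cv2.imwrite("pics/top1.png",im)
json.dump({k:np.array(v).tolist() for k,v in c.items()},open("pics/top1.json","w"))
a=np.radians(43); fx=np.array([np.cos(a),np.sin(a),0]); mid=np.array([.632,.312,0]);up=np.array([0,0,1.])
for tilt in (32,28,24,20,15):
  for dist in (.36,.40,.33):
    th=np.radians(tilt); z=np.sin(th)*fx-np.cos(th)*up; x=-(np.cos(th)*fx+np.sin(th)*up); y=np.cross(z,x)
    A=R.from_matrix(np.c_[x,y,z]); cz=A.apply([-.2923,0,.9563]); ce=A.apply([.0786,0,-.1573])
    p=mid+[0,0,.18]-dist*cz-ce; q=manip.solve_ik(p,A.as_quat())
    if q is not None: break
  if q is not None: break
print(tilt,dist,p,q,manip.current_q()); manip.movej(q)
c=viewer.get_calibration("wrist"); im=viewer.get_image("wrist")[:,:,::-1]; cv2.imwrite("pics/rack1.png",im)
json.dump({k:np.array(v).tolist() for k,v in c.items()},open("pics/rack1.json","w"))
print(manip.current_clock())
```

```text
32 0.36 [0.543 0.229 0.324] [ 0.801  0.041 -1.11   2.035 -0.351  0.607  2.263] [ 1.281  0.111 -1.463  2.082  0.127  1.05   1.325]
3.5667
```

View pics/rack1.png

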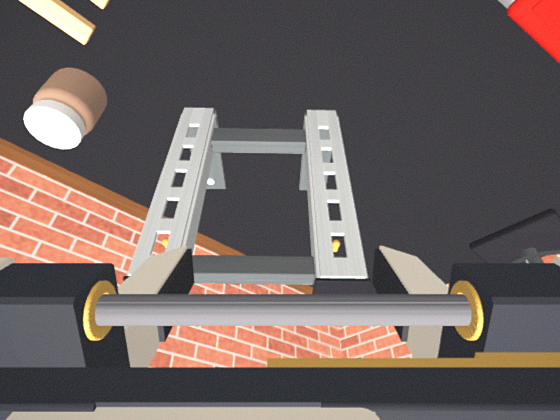

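View pics/top1.png

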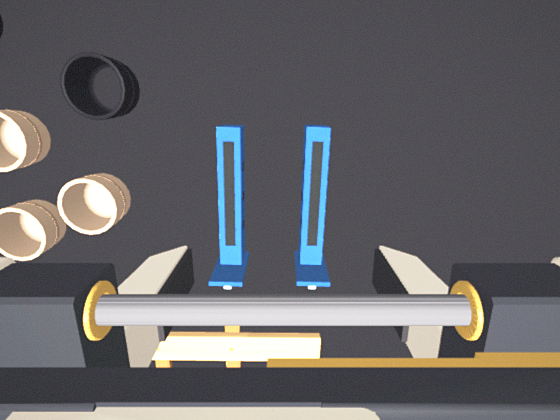

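The rack view shows the slot columns, with the top slots at (163,243) and (338,246) and the yellow catch balls visible behind them. The top view shows the brackets' arms from (231,127) to (232,265) and from (317,127) to (313,265). Next I'll extract the slot edges.

Run:
```python
from h import *
np.set_printoptions(precision=1,suppress=True,linewidth=150)
im=cv2.imread("pics/rack1.png"); crop(im,130,100,250,190,3,"c3.png")
g=cv2.cvtColor(im,cv2.COLOR_BGR2GRAY).astype(int)
print("row246 R:",g[246,318:362]); print("col338:",g[225:275,338]); print("col328", g[225:275,328])
hsv=cv2.cvtColor(im,cv2.COLOR_BGR2HSV)
m=((hsv[...,1]<40)&(hsv[...,2]>135)).astype(np.uint8)
cs,h=cv2.findContours(m,cv2.RETR_CCOMP,cv2.CHAIN_APPROX_NONE)
for k,c in enumerate(cs):
    if h[0][k][3]>=0 and cv2.contourArea(c)>30: print(cv2.minAreaRect(c),cv2.contourArea(c))
```

```text
row246 R: [204 212 215 214 215 215 211 214 220 215 213 216 214 215 203 225 239 240 242 242 228 140  68  59  68  63  68 152 208 216 216 210 209 210 209 216 216
 212 210 215 219 217 218 202]
col338: [213 215 216 213 212 216 211 229 255 255 255 103  54  64  71 110 154 201 227 237 240 228 176 128  93  83  62  65  67  66  64  87 156 213 209 207 209
 212 207 210 207 208 207 208 208 208 209 208 213 210]
col328 [217 218 218 219 216 214 215 215 218 217 215 212 217 213 211 212 214 213 214 210 209 213 212 211 211 210 210 212 212 215 214 213 212 213 214 210 213
 214 213 215 213 214 214 214 215 215 211 214 213 210]
((197.29241943359375, 335.2264099121094), (42.16969299316406, 15.384382247924805), 15.945394515991211) 566.5
((175.64706420898438, 339.41180419921875), (44.626548767089844, 28.619203567504883), 14.03624439239502) 801.5
((126.70000457763672, 264.4000244140625), (7.905693531036377, 14.230247497558594), 18.43494987487793) 94.5
((339.0, 246.5), (23.0, 16.0), 90.0) 301.5
((119.82757568359375, 246.4310302734375), (33.05377197265625, 14.669931411743164), 21.801406860351562) 436.5
((160.699996
[... 604 characters left out ...]
6), 23.498565673828125) 354.5
((334.0, 211.5), (19.0, 14.0), 90.0) 222.0
((169.66981506347656, 209.40567016601562), (12.774530410766602, 22.115049362182617), 15.945395469665527) 223.5
((90.81912231445312, 205.06861877441406), (52.891448974609375, 13.496437072753906), 24.22774314880371) 637.5
((58.551727294921875, 205.8793182373047), (58.95658874511719, 14.837626457214355), 23.198591232299805) 778.0
((331.0, 182.0), (12.0, 16.0), 0.0) 152.0
((178.26470947265625, 179.441162109375), (11.884245872497559, 17.70509910583496), 14.03624439239502) 168.5
((38.763938903808594, 181.896728515625), (61.89787673950195, 14.314956665039062), 23.629377365112305) 785.0
((185.0, 153.5), (12.0, 13.0), 0.0) 128.5
```

View pics/c3.png

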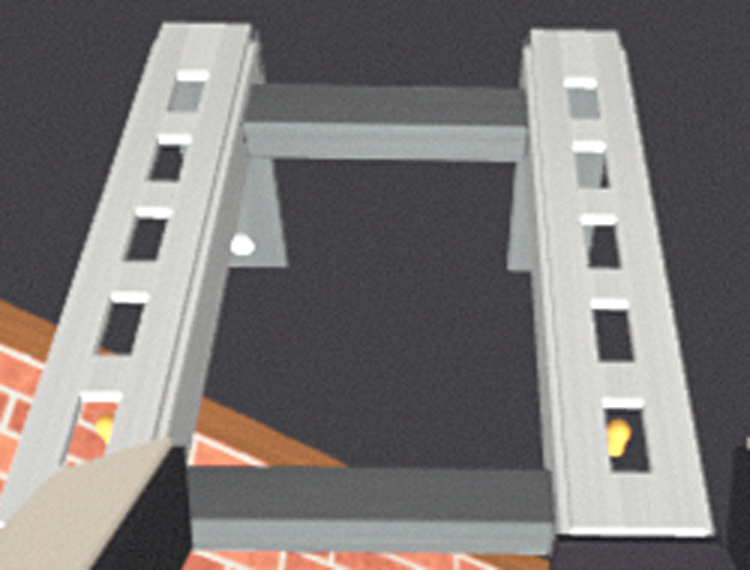

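```bash
cat > rackfit.py <<'E'
from h import *
import json
from scipy.optimize import least_squares
c=json.load(open("pics/rack1.json"))
P=[];U=[]
def add(y0,y1,z,a,b):
    for y,p in ((y0,a),(y1,b)): P.append([0,y/1e3,z/1e3]); U.append([130+(p[0]+.5)/3-.5,100+(p[1]+.5)/3-.5])
L=(78.5,91.5);Rr=(-91.5,-78.5)
add(*L,214,(601,400),(643,398));add(*L,242,(608,471),(650,470));add(*L,170,(590,300),(628,299));add(*L,198,(597,361),(635,361))
add(*L,126,(580,215),(615,215));add(*L,154,(587,267),(621,267));add(*L,82,(571,143),(605,143));add(*L,38,(564,78),(597,78))
add(*Rr,38,(178,70),(210,70));add(*Rr,82,(160,136),(192,136));add(*Rr,126,(138,208),(172,208));add(*Rr,154,(126,261),(160,262))
add(*Rr,170,(112,292),(149,292));add(*Rr,198,(95,353),(135,355));add(*Rr,214,(82,393),(123,393))
P=np.array(P);U=np.array(U)
def res(v,full=False):
    W=R.from_euler('z',v[2]).apply(P)+[v[0],v[1],0]
    return np.array([proj(c,w) for w in W])-U
s=least_squares(lambda v:res(v).ravel(),[.632,.312,.75],loss='soft_l1')
if __name__=="__main__":
    np.set_printoptions(precision=4,suppress=True)
    print(s.x,np.degrees(s.x[2])); r=res(s.x); print("rms",np.sqrt((r**2).mean()),"mean",r.mean(0))
    print(r.round(1).tolist())
    f=K(c); ok,rv,tv=cv2.solvePnP(P,U,np.array([[f,0,c["cx"]],[0,f,c["cy"]],[0,0,1]]),None)
    Rw=R.from_quat(c["attitude"]); print("pnp",Rw.apply(tv.ravel())+c["eye"],(Rw*R.from_rotvec(rv.ravel())).as_euler('xyz',degrees=True))
    # bracket tops and bowl rims from top1
    t=json.load(open("pics/top1.json"));im=cv2.imread("pics/top1.png");h=cv2.cvtColor(im,cv2.COLOR_BGR2HSV)
    m=((h[...,0]>95)&(h[...,0]<125)&(h[...,1]>120)&(h[...,2]>60)).astype(np.uint8)
    cs,_=cv2.findContours(m,cv2.RETR_EXTERNAL,cv2.CHAIN_APPROX_NONE)
    for k in cs:
        if cv2.contourArea(k)<500: continue
        pts=[]
        for r in range(135,240,5):
            xs=k[k[:,0,1]==r][:,0,0]
            pts.append((onz(t,xs.min()-.5,r,.04),onz(t,xs.max()+.5,r,.04)))
        pts=np.array(pts); w=(pts[:,1,1]-pts[:,0,1]); mid=pts.mean(1); pf=np.polyfit(mid[:,0],mid[:,1],1)
        y0=k[:,0,1].min(); tail=onz(t,k[k[:,0,1]==y0][:,0,0].mean(),y0-.5,.04)
        print("bracket width",w.round(4)[[0,10,20]],"yaw",np.degrees(np.arctan(pf[0])),"tail",tail,"y at tail+.09",np.polyval(pf,tail[0]+.09))
E
python3 rackfit.py
```

```text
[0.6488 0.2835 0.7277] 41.69378374786038
rms 0.6779022454154447 mean [-0.0192  0.1609]
[[1.0, -0.3], [0.2, 0.5], [1.5, 0.3], [1.5, 0.8], [0.8, -0.1], [0.3, 0.4], [0.8, 0.0], [1.0, 0.2], [0.8, -0.0], [0.4, 0.1], [0.5, 0.1], [1.0, 0.3], [0.9, -0.4], [0.1, -0.3], [0.7, -0.0], [-0.4, 0.1], [-0.2, 0.5], [-0.9, 0.6], [-0.6, -0.3], [-0.6, -0.1], [-0.7, 0.1], [-0.5, 0.3], [-2.0, -0.0], [-1.3, -0.2], [-0.6, 0.5], [-0.5, 0.6], [-1.1, 0.6], [-1.4, 0.1], [-0.6, 0.1], [-0.8, 0.2]]
pnp [ 0.6497  0.2845 -0.0025] [ 0.114   0.41   41.7328]
bracket width [0.0285 0.0286 0.0288] yaw -1.8593475196142453 tail [0.3427 0.062  0.04  ] y at tail+.09 0.06198508994923303
bracket width [0.0296 0.0297 0.03  ] yaw -1.5538798220787002 tail [ 0.3425 -0.0248  0.04  ] y at tail+.09 -0.030239592286822218
```

```bash
cat >> h.py <<'E'
import json
RX,RY,RA=0.6492,0.2840,np.radians(41.7)
def rk(x,y,z): 
    "rack frame (m) -> world"
    return R.from_euler('z',RA).apply([x,y,z])+[RX,RY,0]
def torack(p): return R.from_euler('z',-RA).apply(np.array(p)-[RX,RY,0])
def shot(name,cam="wrist"):
    c=viewer.get_calibration(cam); im=viewer.get_image(cam)[:,:,::-1].copy(); cv2.imwrite(f"pics/{name}.png",im)
    json.dump({k:np.array(v).tolist() for k,v in c.items()},open(f"pics/{name}.json","w")); return c,im
E
cat > pick.py <<'E'
from h import *
def pick(bx,by,byaw,ys):
    q=down(np.pi+byaw)
    g=np.array([bx-.075*np.cos(byaw),by-.075*np.sin(byaw),.006])
    manip.move_pose(g+[0,0,.10],q); manip.servo_line(g,vel=.12)
    effector.close(60); print("gap",manip.current_finger_gap(),"tcp",manip.current_tool_pos())
    f0=manip.current_force(); manip.servo_line(g+[0,0,.19],vel=.2)
    print("gap",manip.current_finger_gap(),"f",manip.current_force()-f0)
    manip.move_pose(rk(-.075-.035,ys,.171+.006),down(np.pi+RA))
    print("err",torack(manip.current_tool_pos())-[-.11,ys,.177],manip.current_force(),manip.current_wrist_torque(),manip.current_clock())
E
python3 - <<'E'
from h import *; from pick import pick
np.set_printoptions(precision=4,suppress=True)
c=json.load(open("pics/top1.json")); print(onz(c,312,285.5,.08),onz(c,228,285.5,.08))
pick(.5076,.060,np.radians(-1.8),.085)
shot("hold1")
E
```

```text
[0.5091 0.0594 0.08  ] [ 0.5089 -0.0311  0.08  ]
gap 0.02571069563070371 tcp [0.4327 0.0627 0.006 ]
gap 0.025672425706983238 f [-0.2371  0.0105 -2.435 ]
err [-0.0012 -0.0005 -0.0011] [-0.4393 -0.8156 -4.3667] [ 0.1443 -0.0626  0.0253] 8.8417
```

View pics/hold1.png

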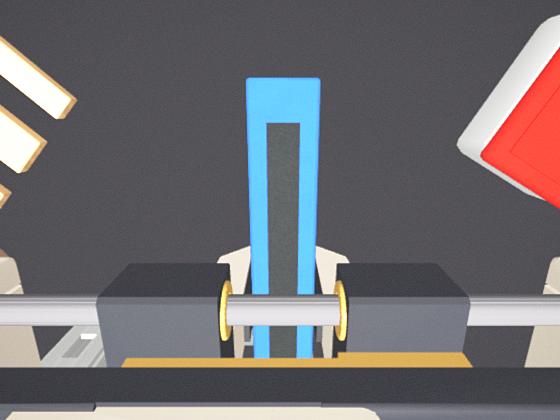

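```bash
cat > insert.py <<'E'
from h import *
def push_in(ys,zc=.178,x0=-.110,yc=0.,lim=8):
    q=down(np.pi+RA); fx=rk(1,0,0)-rk(0,0,0); f0=manip.current_force()@fx
    manip.servo_line(rk(-.088-.0035,ys+yc,zc),ori=q,vel=.08)
    x=-.0915; log=[]
    while x<-.066:
        x+=.002; manip.servo_line(rk(x,ys+yc,zc),ori=q,vel=.04)
        F=manip.current_force()-f0*fx; a=torack(manip.current_tool_pos())
        log.append((round(a[0]*1e3,1),round(float(F@fx),1)))
        if F@fx<-lim: break
    print(log,a,manip.current_force()); return a
E
python3 - <<'E'
from insert import *
push_in(.085); print(manip.current_clock())
shot("side_ins1","side"); shot("scene_ins1","scene")
E
```

```text
[(np.float64(-89.8), -1.1), (np.float64(-87.4), -0.3), (np.float64(-85.3), 0.3), (np.float64(-83.4), 0.1), (np.float64(-81.4), 0.6), (np.float64(-79.4), -0.2), (np.float64(-77.4), -1.2), (np.float64(-76.3), -3.9), (np.float64(-76.5), -9.4)] [-0.07646172  0.08492603  0.1768026 ] [-6.52398478 -6.81360281 -2.17161518]
11.525
```

```bash
cat >> insert.py <<'E'
def press(ys,x=-.0765,ztop=.178,zend=.155,lim=40,step=.002):
    q=manip.current_tcp_rot(); z=ztop; log=[]
    while z>zend:
        z-=step; manip.servo_line(rk(x,ys,z),ori=q,vel=.03)
        F=manip.current_force(); a=torack(manip.current_tool_pos())
        log.append((float(round(a[2]*1e3,1)),float(round(F[2],1))))
        if F[2]>lim: break
    print(log,a,F,manip.current_wrist_torque())
E
python3 - <<'E'
from insert import *
press(.085); print(manip.current_finger_gap(),manip.current_clock())
shot("side_p1","side")
E
```

```text
[(175.7, -4.5), (173.7, -2.8), (172.2, 0.2), (170.9, 2.7), (167.8, -3.7), (165.0, -8.0), (163.4, -8.7), (162.3, -3.6), (161.3, 2.0), (160.1, 7.8), (159.1, 14.5), (158.6, 24.1)] [-0.07649007  0.08507774  0.15864724] [-13.33519735 -14.04779244  24.0736745 ] [-2.28916205  2.50612653 -0.11290642]
0.026144592699300657 14.6417
```

```bash
cat >> insert.py <<'E'
def verify(ys,x=-.048,lim=18):
    effector.open_jaws(); q=down(np.pi+RA)
    p=torack(manip.current_tool_pos()); manip.servo_line(rk(p[0],ys,.225),ori=q,vel=.15); effector.close(20)
    manip.servo_line(rk(x,ys,.206),ori=q,vel=.1); z=.206; f0=manip.current_force()[2]; log=[]
    while z>.186:
        z-=.002; manip.servo_line(rk(x,ys,z),ori=q,vel=.03); F=manip.current_force()[2]-f0
        log.append((float(round(manip.current_tool_pos()[2]*1e3,1)),float(round(F,1))))
        if F>lim: break
    print(log); manip.servo_line(rk(x,ys,.25),ori=q,vel=.2); effector.open_jaws(); print(manip.current_clock())
E
python3 - <<'E'
from insert import *
verify(.085); c,im=shot("side_v1","side"); crop(im,150,190,130,100,6,"c4.png")
E
```

```text
[(204.2, -0.3), (202.0, 0.2), (199.8, -0.5), (197.8, 0.0), (195.8, 0.3), (194.9, 4.1), (194.6, 13.9), (194.3, 24.4)]
22.3
```

View pics/c4.png

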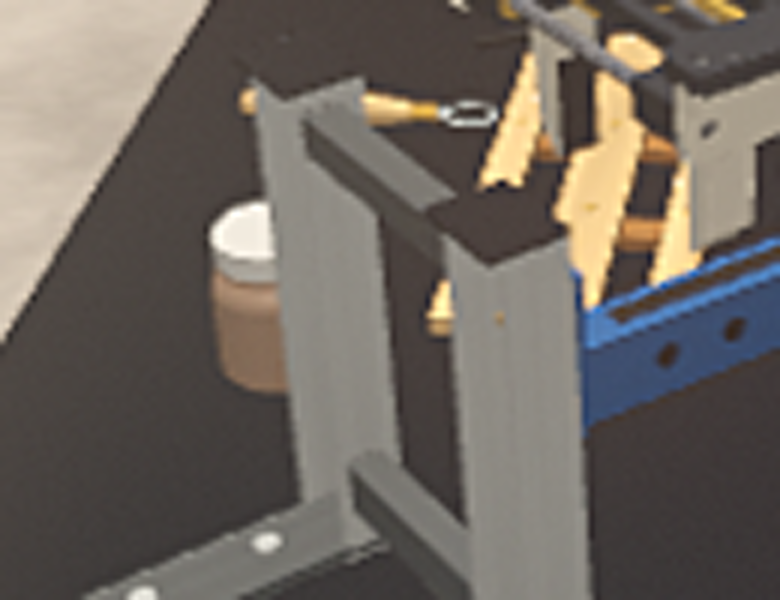

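Run:
```python
from insert import *; from pick import pick
np.set_printoptions(precision=4,suppress=True)
manip.servo_line(rk(-.15,.03,.27),vel=.3)
pick(.5076,-.0330,np.radians(-1.6),-.085)
a=push_in(-.085)
if a[0]>-.080: press(-.085); verify(-.085)
shot("side_v2","side"); shot("scene_v2","scene"); print(manip.current_clock())
```

```text
gap 0.025672682683551076 tcp [ 0.4326 -0.0308  0.006 ]
gap 0.025702646206692565 f [-0.0186 -1.8377 -3.2536]
err [-0.0011 -0.0003 -0.0008] [-0.191  -0.1563 -2.3371] [ 0.1389 -0.1049  0.0148] 28.1917
[(np.float64(-89.8), 0.1), (np.float64(-87.4), 0.2), (np.float64(-85.3), 1.0), (np.float64(-83.3), -0.5), (np.float64(-81.4), -0.6), (np.float64(-79.4), 0.4), (np.float64(-77.4), -0.4), (np.float64(-76.2), -2.9), (np.float64(-76.3), -9.0)] [-0.0763 -0.0853  0.177 ] [-6.7797 -6.3557 -1.4636]
[(175.7, -2.9), (173.6, -3.1), (172.2, -1.2), (171.0, 3.2), (167.9, -2.8), (164.8, -8.4), (163.4, -6.8), (162.4, -4.0), (161.5, 1.9), (160.6, 7.3), (159.3, 11.1), (158.9, 19.7)] [-0.0765 -0.0851  0.1589] [-14.5246 -10.45    19.6858] [-1.6753  2.5037  0.066 ]
[(204.2, 0.2), (202.0, -0.3), (199.8, -0.1), (197.8, 0.1), (195.8, 0.2), (194.9, 5.7), (194.6, 12.6), (194.4, 22.4)]
41.45
41.55
```

View pics/board1.png

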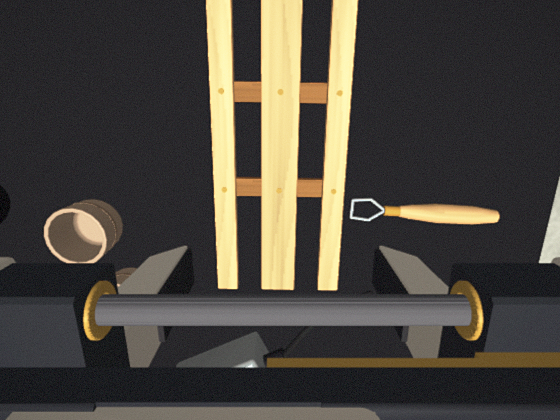

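The board view shows slats at columns about 222, 281 and 337 and the trimmer at (420,212). Fully open, the fingers are too wide to have one in each gap, since their inner faces sit 46 mm from centre and the gaps end at 47 mm. I'll grip across the middle slat plus the −x outer slat instead, 89 mm in all, and check the finger alignment just above the board.

```bash
cat > board.py <<'E'
from h import *
np.set_printoptions(precision=4,suppress=True)
def slats(c,im,rows,z=.022):
    h=cv2.cvtColor(im,cv2.COLOR_BGR2HSV); m=(h[...,0]>12)&(h[...,0]<35)&(h[...,1]>45)&(h[...,2]>150)
    out=[]
    for r in rows:
        d=np.diff(m[r,195:365].astype(int)); up=np.where(d==1)[0]+195+.5; dn=np.where(d==-1)[0]+195+.5
        out.append([r]+[x for x in sorted(list(up)+list(dn))])
    return out
if __name__=="__main__":
    c=json.load(open("pics/board1.json")); im=cv2.imread("pics/board1.png")
    E=[]
    for o in slats(c,im,[20,40,60,120,140,150,210,230,250,270]):
        p=[onz(c,u,o[0],.022)[:2] for u in o[1:]]
        print(o[0],np.array([q[0] for q in p]),p[0][1])
    h=cv2.cvtColor(im,cv2.COLOR_BGR2HSV); m=(h[...,0]>12)&(h[...,0]<35)&(h[...,1]>45)&(h[...,2]>150)
    print("end row", [np.where(m[:300,u])[0].max() for u in (228,275,285,328)], onz(c,279,290,.022))
    print(manip.current_finger_gap())
E
python3 board.py
```

```text
20 [0.5705 0.5938 0.6208 0.6589 0.6868 0.7101] 0.020478602615538383
40 [0.5704 0.5931 0.6205 0.6592 0.6866 0.7093] 0.0035414059264444117
60 [0.5693 0.5933 0.6202 0.6586 0.6864 0.7095] -0.013930074080040877
120 [0.5689 0.5921 0.6193 0.6576 0.6848 0.7089] -0.06979270424667808
140 [0.5688 0.5923 0.619  0.6579 0.6845 0.7081] -0.08966169861760574
150 [0.5682 0.592  0.6188 0.657  0.6849 0.7076] -0.09984936939200117
210 [0.5677 0.5905 0.6177 0.6569 0.6841 0.7069] -0.1647752772882934
230 [0.5675 0.5908 0.6174 0.6561 0.6838 0.7071] -0.18798617050002553
250 [0.5662 0.5899 0.617  0.6553 0.6835 0.7061] -0.21205720830403213
270 [0.566  0.5901 0.6166 0.6556 0.6821 0.7062] -0.2370302979795245
end row [np.int64(288), np.int64(289), np.int64(289), np.int64(289)] [ 0.6378 -0.2627  0.022 ]
0.09189731258745673
```

Run:
```python
from board import *
yaw=-.0156; B=np.array([.6385,-.0927,0])
g=B+R.from_euler('z',yaw).apply([-.0255,0,0])
manip.servo_line(g+[0,0,.10],ori=down(np.pi/2+yaw),vel=.25); manip.servo_line(g+[0,0,.030],vel=.1)
print(manip.current_tool_pos()-g); c,im=shot("b2")
crop(im,150,190,270,100,2.9,"c5.png")
```

```text
[0.0004 0.0002 0.0302]
```

View pics/c5.png

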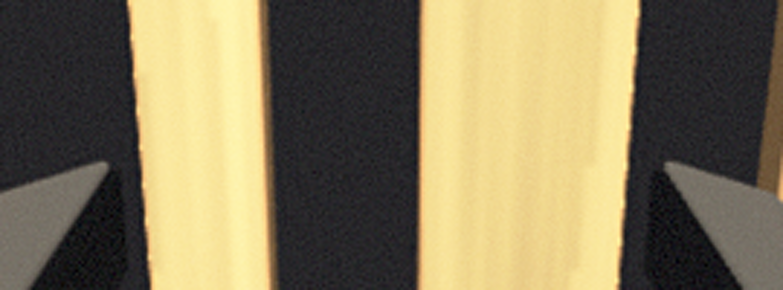

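Tips sit at crop columns 105 and 665, and the slat edges at 143 and 627. The alignment is symmetric with a small margin on each side, so I'll descend and grip.

Run:
```python
from board import *
yaw=-.0156; B=np.array([.6385,-.0927,0])
g=B+R.from_euler('z',yaw).apply([-.0253,0,0]); f0=manip.current_force()
for z in (.026,.022,.018,.013,.008,.003):
    manip.servo_line(g+[0,0,z],vel=.05); F=manip.current_force()-f0
    print(z,manip.current_tool_pos()[2],F)
    if abs(F[2])>6: break
else:
    effector.close(40); print("gap",manip.current_finger_gap(),manip.current_tool_pos())
    manip.servo_line(g+[0,0,.06],vel=.1); print(manip.current_finger_gap(),manip.current_force()-f0,manip.current_wrist_torque())
    shot("b3","side"); print(manip.current_clock())
```

```text
0.026 0.026138495426258162 [-0.568   0.532  -0.1882]
0.022 0.02170242234715886 [-0.9746  0.1116  0.0475]
0.018 0.017619070455470454 [-0.6253  0.9239  0.2921]
0.013 0.012534066365452075 [-1.4947  0.038  -0.2398]
0.008 0.007532150539628243 [-0.8822  0.1234 -0.034 ]
0.003 0.0025552200345188188 [-0.6476  0.7876 -1.4219]
gap 0.0884828885441985 [ 0.6132 -0.0923  0.0029]
0.08825951842928516 [-1.4024  0.8123 -6.0508] [-0.039   0.0313  0.0058]
47.6917
```

Run:
```python
from board import *
p=manip.current_tool_pos(); manip.servo_line([p[0]-.03,p[1],.33],vel=.2)
q=down(np.pi/2+RA); t=lambda z:rk(-.1105,0,z)
manip.move_pose(t(.33),q); print(torack(manip.current_tool_pos()))
manip.servo_line(t(.215),vel=.15); f0=manip.current_force(); print(torack(manip.current_tool_pos()),f0)
z=.205; manip.servo_line(t(z),vel=.05)
while z>.176:
    z-=.0015; manip.servo_line(t(z),vel=.03); F=manip.current_force()-f0; 
    print(round(manip.current_tool_pos()[2],4),F)
    if F[2]>5: break
print(manip.current_wrist_torque(),manip.current_finger_gap(),manip.current_clock())
shot("b4","scene")
```

```text
[-0.1115 -0.0029  0.3295]
[-0.1097 -0.0003  0.216 ] [-0.7471  0.3112 -4.9242]
0.2035 [ 1.0662  0.1095 -0.1935]
0.2019 [ 1.0302  0.4368 -0.9163]
0.2004 [ 0.4328 -0.5608 -0.3598]
0.1989 [ 0.1764 -0.2598 -0.306 ]
0.1974 [ 0.5846 -0.1949  0.8821]
0.1959 [ 1.2436 -0.0668 -0.226 ]
0.1944 [ 0.5435 -0.4034  0.4121]
0.1929 [ 0.4834 -0.7651 -0.2453]
0.1914 [ 0.415  -0.0355  0.2645]
0.1898 [ 0.7861 -0.0613  0.2448]
0.1884 [ 1.3002 -0.7634  0.1467]
0.188 [-3.3225 -3.3483  8.3763]
[-0.1677  0.2561  0.0131] 0.08856172384439272 54.625
```

Run:
```python
from board import *
effector.open_jaws(); manip.sleep(.3)
p=manip.current_tool_pos(); manip.servo_line([p[0],p[1],.25],vel=.05); print(manip.current_force())
manip.move_pose(rk(-.13,-.06,.42),down(np.pi/2+RA)); shot("b5"); shot("b6","scene"); shot("b7","side"); print(manip.current_clock())
```

```text
[ 0.5079 -0.3565 -0.3978]
57.6083
```

View pics/b5.png

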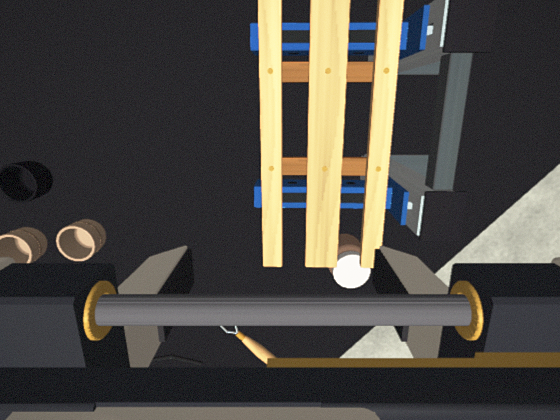

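The board lies on both arms with the battens hanging between them. The battens are at rows 72 and 165, the arms at rows 37 and 197, so the gaps on the two sides are about equal. I'll check its pose numerically and look down at the bowls.

```bash
cat > bowls.py <<'E'
from h import *
np.set_printoptions(precision=4,suppress=True)
def find(c,im,zc=.03,box=((.25,.60),(-.45,-.05)),amin=150):
    h=cv2.cvtColor(im,cv2.COLOR_BGR2HSV); m=((h[...,0]<22)&(h[...,1]>35)&(h[...,1]<170)&(h[...,2]>85)).astype(np.uint8)
    m=cv2.morphologyEx(m,cv2.MORPH_CLOSE,np.ones((5,5)))
    cs,_=cv2.findContours(m,cv2.RETR_EXTERNAL,cv2.CHAIN_APPROX_NONE); out=[]
    for k in cs:
        if cv2.contourArea(k)<amin: continue
        M=cv2.moments(cv2.convexHull(k)); u,v=M["m10"]/M["m00"],M["m01"]/M["m00"]; p=onz(c,u,v,zc)
        (_,_),r=cv2.minEnclosingCircle(k); dist=np.linalg.norm(p-np.array(c["eye"])); 
        if box[0][0]<p[0]<box[0][1] and box[1][0]<p[1]<box[1][1]: out.append((p[:2],r*dist/K(c),(u,v)))
    return out
E
python3 - <<'E'
from bowls import *
c=json.load(open("pics/b5.json")); im=cv2.imread("pics/b5.png")
h=cv2.cvtColor(im,cv2.COLOR_BGR2HSV); m=(h[...,0]>12)&(h[...,0]<35)&(h[...,1]>45)&(h[...,2]>150)
for r in (10,110,120,130,225,245):
    d=np.where(np.diff(m[r,240:430].astype(int))!=0)[0]+240.5; p=[torack(onz(c,u,r,.206)) for u in d]; print(r,np.array([q[0] for q in p]),p[0][1])
print("end",torack(onz(c,272,266.5,.206)))
manip.move_pose([.46,-.22,.26],down(np.pi/2))
c,im=shot("bw1")
for b in find(c,im): print("wrist",b)
c,im=shot("bw1s","scene")
for b in find(c,im): print("scene",b)
print(manip.current_clock())
E
```

```text
10 [-0.1561 -0.133  -0.106  -0.0676 -0.0397 -0.0166] 0.10462955555940125
110 [-0.156  -0.1331 -0.106  -0.0675 -0.0394 -0.0166] 0.012056649274455251
120 [-0.1562 -0.1331 -0.1058 -0.067  -0.0397 -0.0167] 0.0019593117187220975
130 [-0.1564 -0.1331 -0.1056 -0.0675 -0.04   -0.0157] -0.008306031161999284
225 [-0.1562 -0.1332 -0.1057 -0.0677 -0.0402 -0.0161] -0.11507527994865455
245 [-0.1555 -0.1333 -0.1052 -0.0677 -0.0397 -0.0163] -0.13993021104261838
end [-0.1446 -0.1677  0.206 ]
wrist (array([ 0.461 , -0.2729]), np.float64(0.03657095392308875), (282.513883723813, 218.15650179744637))
wrist (array([ 0.3552, -0.2718]), np.float64(0.04047463941974995), (194.0358342016904, 217.15780942456868))
wrist (array([ 0.4274, -0.187 ]), np.float64(0.03584030822018351), (252.73765535774268, 145.78272309931697))
scene (array([ 0.4244, -0.183 ]), np.float64(0.03987629903515998), (209.3582949308756, 221.9516129032258))
scene (array([ 0.398 , -0.2473]), np.float64(0.09601661611371022), (186.01309662398137, 222.17956926658906))
59.2833
```

View pics/bw1.png

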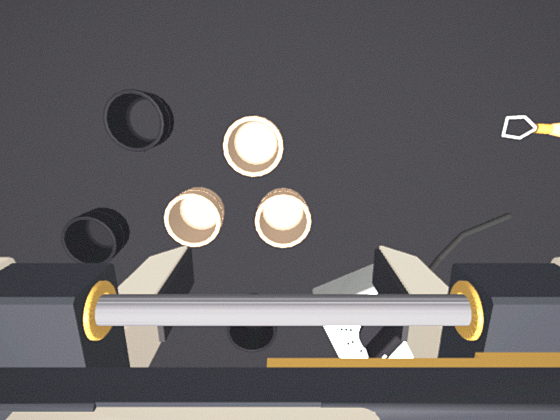

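The three clay bowls have rims at (253,146), (194,218) and (282,218). A black one is at (135,120), with others at the left. Board measured square and centred to about 2 mm. Moving the first bowl.

```bash
cat >> bowls.py <<'E'
BLK=[(.247,-.29),(.316,-.155),(.306,-.382),(.431,-.409)]
def look(name):
    manip.move_pose([.46,-.22,.26],down(np.pi/2)); c,im=shot(name)
    B=[b[0] for b in find(c,im,.045)]; print("bowls",B); return B
def grab(B,i):
    b=B[i]; obs=np.array([o for j,o in enumerate(B) if j!=i]+BLK); best=[]
    for d in range(0,180,10):
        ph=np.radians(d); u=np.array([np.cos(ph),np.sin(ph)])
        m=min(np.linalg.norm(obs-(b+s*.057*u),axis=1).min() for s in (1,-1))
        for s in (90,-90):
            psi=np.radians(d+s); q=manip.solve_ik([*b,.009],down(psi))
            if q is not None and abs(q[6])<2.2 and manip.solve_ik([*b,.15],down(psi)) is not None: best.append((min(m,.07)-.002*abs(q[6]-manip.current_q()[6]),m,d,psi))
    _,m,d,psi=max(best); print("closing dir",d,"clear",m)
    if m<.055: print("TIGHT"); return False
    q=down(psi); manip.move_pose([*b,.13],q); manip.servo_line([*b,.009],vel=.1)
    effector.close(25); print("gap",manip.current_finger_gap(),manip.current_gripper_force())
    f=manip.current_force(); manip.servo_line([*b,.20],vel=.12); print("w",manip.current_force()-f,manip.current_finger_gap()); return True
def place(y,x=-.085):
    best=None
    for psi in (RA,RA+np.pi):
        q=manip.solve_ik(rk(x,y,.30),down(psi))
        if q is not None:
            k=np.abs(np.array(q)-manip.current_q()).max()
            if best is None or k<best[0]: best=(k,psi)
    q=down(best[1]); p=manip.current_tool_pos(); manip.servo_line([p[0],p[1],.31],vel=.25)
    manip.move_pose(rk(x,y,.31),q); manip.servo_line(rk(x,y,.226),vel=.12); manip.sleep(.2); f0=manip.current_force()[2]; z=.224
    while z>.205:
        z-=.001; manip.servo_line(rk(x,y,z),vel=.02); F=manip.current_force()[2]-f0
        if F>2: break
    print("set at",manip.current_tool_pos()[2],F,torack(manip.current_tool_pos())); effector.open_jaws(); manip.sleep(.2)
    manip.servo_line(rk(x,y,.31),vel=.12); print("t",manip.current_clock())
E
python3 - <<'E'
from bowls import *
B=look("bw2"); i=int(np.argmax([b[1] for b in B]))
if grab(B,i): place(.11)
E
```

```text
bowls [array([ 0.2764, -0.4411]), array([ 0.4611, -0.2678]), array([ 0.359 , -0.2673]), array([ 0.4287, -0.1852])]
closing dir 10 clear 0.06938437965466737
gap 0.06228649827937644 25.00002297871106
w [ 0.6623 -0.335  -3.8854] 0.0624362083512573
set at 0.2147699567278224 6.6898211290308875 [-0.0849  0.1101  0.2148]
t 71.7333
```

Run:
```python
from bowls import *
manip.servo_line(rk(-.2,.0,.31),vel=.3)
for k,y in enumerate((0,-.11)):
    B=[b for b in look(f"bw{3+k}") if b[1]>-.40]
    if not B: print("none"); break
    i=int(np.argmax([b[0] for b in B]))
    if not grab(B,i): break
    place(y); manip.servo_line(rk(-.2,y,.31),vel=.3)
shot("e1","scene"); manip.move_pose([.46,-.22,.26],down(np.pi/2)); shot("e2"); print(manip.current_clock())
```

```text
bowls [array([ 0.2784, -0.4398]), array([ 0.4611, -0.2678]), array([ 0.3592, -0.2668])]
closing dir 50 clear 0.07907196579600861
gap 0.06201971158593689 24.937764437072474
w [ 0.8795 -0.2366 -3.262 ] 0.06190856179994416
set at 0.214850730135311 5.853435051468734 [-0.0848 -0.      0.2149]
t 86.15
bowls [array([ 0.2787, -0.4407]), array([ 0.359 , -0.2671])]
closing dir 160 clear 0.07219854808022146
gap 0.06366064388823019 25.000261964451056
w [ 1.3579 -0.535  -5.6392] 0.06326703863439959
set at 0.21485538508147517 6.756627248024452 [-0.0848 -0.11    0.2149]
t 100.4
102.3667
```

Now I'll look at the knob with the wrist camera and check the shelf in the scene view.

Run:
```python
from h import *
manip.move_pose([.594,-.43,.22],down(np.pi/2)); c,k=shot("k1")
s=cv2.imread("pics/e1.png")[140:310,280:470]
a=cv2.resize(k[80:330,130:430],None,fx=1.33,fy=1.33,interpolation=cv2.INTER_CUBIC); b=cv2.resize(s,(400,358),interpolation=cv2.INTER_CUBIC)
h=max(a.shape[0],b.shape[0]); o=np.zeros((h,800,3),np.uint8); o[:a.shape[0],:a.shape[1]]=a; o[:358,400:]=b; cv2.imwrite("pics/k1v.png",o); print(manip.current_clock())
```

```text
103.4083
```

View pics/k1v.png

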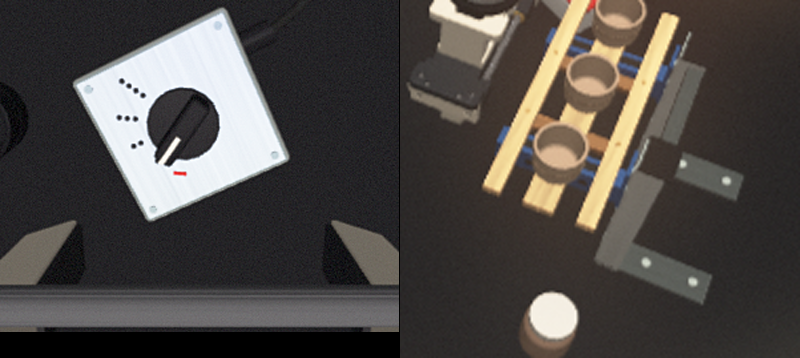

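The right half shows all bowls upright and separate on the board. In the left half the pointer is at (158,162), on one dot, and the three dots are at (128,118). That means 60° clockwise.

```bash
cat > knob.py <<'E'
from h import *
np.set_printoptions(precision=4,suppress=True)
c=json.load(open("pics/k1.json")); px=lambda x,y:(130+x/1.33,80+y/1.33)
C=onz(c,*px(183,124),.066); dots=onz(c,*px(128,118),.056); red=onz(c,*px(180,174),.056)
e0=onz(c,*px(203,100),.095); e1=onz(c,*px(158,164),.095)
ang=lambda v:np.degrees(np.arctan2(v[1],v[0]))%360
print("centre",C,"bar mid",(e0+e1)/2,np.linalg.norm(e1-e0),"pointer",ang(e1-e0),"3dots",ang(dots-C),"red",ang(red-C))
k=cv2.imread("pics/k1.png")
m=(k[80:330,130:430].max(2)<60).astype(np.uint8)
E
python3 knob.py
```

```text
centre [ 0.5805 -0.412   0.066 ] bar mid [ 0.5798 -0.4118  0.095 ] 0.0506565221980244 pointer 234.95871390131043 3dots 176.6832243386668 red 265.549443596063
```

Run:
```python
from h import *
np.set_printoptions(precision=3,suppress=True)
P=np.array([.5802,-.4119,.071]); a0=np.radians(55.5)
manip.move_pose(P+[0,0,.07],down(a0)); manip.servo_line(P,vel=.1); print(manip.current_force())
effector.close(20); print("gap",manip.current_finger_gap(),manip.current_tool_pos()-P)
for d in range(5,61,5):
    manip.servo_line(P,ori=down(a0-np.radians(d)))
    if d%10==0: print(d,manip.current_wrist_torque()[2],manip.current_clock())
effector.open_jaws(); manip.sleep(.2); manip.servo_line(P+[0,0,.10],vel=.15)
manip.move_pose([.594,-.43,.22],down(np.pi/2)); c,k=shot("k2"); d,s=shot("e3","scene")
s=s[140:310,280:470]
a=cv2.resize(k[80:330,130:430],None,fx=1.33,fy=1.33,interpolation=cv2.INTER_CUBIC); b=cv2.resize(s,(400,358),interpolation=cv2.INTER_CUBIC)
o=np.zeros((358,800,3),np.uint8); o[:a.shape[0],:a.shape[1]]=a; o[:,400:]=b; cv2.imwrite("pics/k2v.png",o); print(manip.current_clock())
```

```text
[-0.036  0.326  0.423]
gap 0.013778801972619329 [ 0. -0. -0.]
10 0.01026067227373749 106.575
20 0.013335007341057865 107.075
30 -0.11607893481304832 107.575
40 0.4512791558537989 108.075
50 0.006879564625934425 108.575
60 -0.05234222996325769 109.075
112.85
```

View pics/k2v.png

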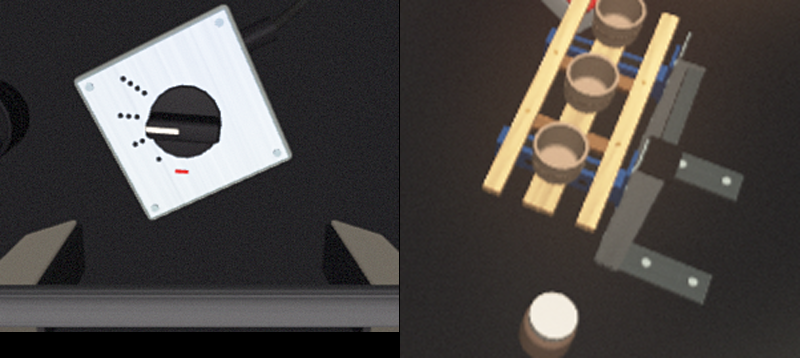

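The pointer now lies along about 176°, at the three dots (129,117), and the bowls still stand apart on the board. Handing in.

```bash
python3 -c "
from bench import manip
print(manip.hand_in(),manip.current_clock())"
```

```text
the job is handed in; nothing more can be done
the job is handed in; nothing more can be done
```

The job is handed in at about 113 s: both brackets are locked, the board lies square and centred to about 2 mm, all three bowls stand upright and apart on it, and the selector is at three dots.

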